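# Bolt the tool case and hold it up by its handle

## Robot

A 6-joint arm with a two-finger parallel gripper is mounted at the origin on the work surface. World frame = base frame: x ahead of the robot, y to its left, z up, the work surface at z = 0. Lengths are in m, angles in rad, forces in N, time in s.
With the tool pointing down it reaches from about 0.425 to 0.95 m from the base axis. Payload 3.5 kg.
Tool frame: the origin (TCP) lies midway between the tips of the shut fingers; the grasp point (between the pads) lies 19 mm behind it; z points along the fingers, y is the line along which they close (so a half turn about z gives the same grasp; the last joint's range is limited). The gripper opens to 85 mm and grips with 20 to 120 N. Pads are 22 mm wide; open, the fingers measure 114 mm over their backs; the gripper's body (76 mm by 85 mm) begins 54 mm behind the grasp point. The pads swing forward as they close: fully open they stand 13 mm farther back than shut.
Start: joints at [-0.15, 0.286, 1.577, -0, 1.279, -0.15], TCP at [0.675, 0, 0.231] pointing down, gripper open.
Joint ranges: [-2.77, 2.77], [-0.9, 2.22], [0.21, 2.48], [-1.53, 4.67], [0.24, 2.81], [-2.84, 2.84]. Speed limits (rad/s): [2.79, 2.79, 3.14, 3.14, 3.14, 3.14].

## Interface

Orientations are given as a unit quaternion [x, y, z, w].
In Python, from plant import get_state, read_camera, ctrl gives the robot as it stands.
- The arm moves only by the shell command python3 -m crank 'ROWS' [FORCE]. ROWS is JSON, a list of rows, each a list of 3 entries, a list of its own where there are three numbers: the shift along the tool's x, y, z in mm, then the turn about the tool's z in degrees, then the closure in counts, from 0 (fully open) to 255 (shut). In form: [[[tx, ty, tz], yaw, claw], ...]. A call has 1 to 10 rows; each row is the pose to reach, as a shift and turn from the pose commanded when the call began, along the tool's axes at that moment; what a row does not reach only later rows make up. A row lasts 1/10 s, in which the tool goes at most 50 mm and 8.59 degrees, less where a joint would pass 70% of its speed; a pose out of reach is approached as far as the arm can. A call with a gripper value outside its range is refused whole. The fingers move at their own pace and stop on an object; FORCE is the grip in N (left out, the last holds). Time passes only in rows, so rows that repeat a pose let the fingers close. It gives the time, the measured TCP pose, the force, the opening and the grip force at its end, in the units of the state.
- get_state(): the state, without advancing time (a new reading comes with each control period).
- read_camera(name): name is "scene" or "side" or "wrist"; returns a dict with "frame" (420x560x3 uint8, blue, green, red), "range_z" (420x560 float32, m along the optical axis (not along the pixel's ray), 0 where there is no reading), "vfov" (degrees; the focal length in pixels is half the picture's height over the tangent of half this angle, whatever the lens; pixels are square), "cx", "cy" (the principal point, pixels), "k1" (the pictures are not rectified: a ray, as slopes to the right and down, at radius r is drawn at 1 + k1 r^2 times it, then the intrinsics apply), "origin" and "orientation" of the camera in the world. Camera axes: x right, y down, z forward; pixel columns grow to the right and rows downward; lengths in m; the calibration is good to about 2 mm. A picture is of the moment at which its call begins.
- ctrl.sign_off(): hands the job in; it is judged then, once.
The state is a dict: "time": time; "qpos": joint angles; "dq": joint speeds; "joint_efforts": joint torques, N m; "eef_pos": TCP position; "tcp_rot": TCP orientation; "contact_force": force on the tool from outside, world axes, zero at the start; "wrist_torque": the same for the moment, N m; "opening": opening from 0.0 (shut) to 1.0 (fully open); "finger_force": force on a finger pad.
Only numpy, scipy, OpenCV 4.12 (cv2) and the standard library are available. Lean on these libraries where they do the work, as an engineer would, in place of code of your own. Each camera call takes 0.05 s, during which the arm holds its last target. There are 200 camera calls.

## Task

The plywood tool case is to be carried off, but its lid is not bolted yet: slide the brass bolt on the lid fully home into its keeper while the case stands on the bench, then take the case by its black handle and lift it about 12 cm clear of the bench, without tipping it or disturbing the other things. Finish while holding it there by the handle in the air, level and still; do not set it down or let go.

Things in the scene. Friction and masses are not known exactly. Their poses are not given: they have to be found in the camera images.
- case: plywood tool case standing loose on the bench, about 0.8 kg in all, 160 mm (its x) by 260 mm (its y, the long way) by 89 mm high without fittings. Origin at the centre of its underside; z up, x from the bolt side towards the hinged side, y along its length towards the end that carries the keeper. Its centre of mass lies within a few mm of the vertical through the origin.
- lid (a joint): hinge of the case's lid, a flat 9 mm board whose top is flush with the top of the case (89 mm above the underside), hinged along the case's +x side: 0 = shut, grows as it opens, rad. Nothing but the bolt keeps the lid from swinging open when it is pulled up.
- handle: carrying handle on top of the lid, over the middle of the case: black flat-sided grip 96 mm long along the case's y, 17 mm thick (along the case's x), 22 mm high, on two steel brackets. Origin at the centre of the grip, 45 mm above the lid (134 mm above the case's underside); 34 mm free below the grip. Axes as the case's.
- bolt (a joint): barrel bolt on top of the lid, 55 mm from the handle's middle line on the -x side: how far it is slid along the case's +y, m. 0 = fully drawn back, 0.030 = fully home in the keeper (a hard stop). It slides with about 1.5 N of friction and stays where it is left.
- bolt_knob (a point): centre of the brass knob that stands up from the bolt (moves with it): upright cylinder 14 mm in diameter, 20 mm tall, its centre 34 mm above the lid, its top 44 mm. The guide loops beside it reach 15 mm above the lid and are 15 mm wide.
- keeper (a point): centre of the steel keeper, a staple of 17 mm by 12 mm reaching 16 mm above the lid, on the top edge of the case's +y end board, in line with the bolt, 8 mm above the lid
- oiler_mid (a point): small red oil can, 64 mm diameter, 78 mm tall, with a thin brass spout up to 125 mm, on the bench and no part of the job; this point is 45 mm up its axis
- mug_mid (a point): blue mug, 76 mm diameter, 85 mm tall, on the bench and no part of the job; this point is half-way up its middle
- jar_mid (a point): amber glass jar with steel cap, 68 mm diameter, 85 mm tall, on the bench and no part of the job; this point is half-way up its middle
- screwdriver_mid (a point): screwdriver with red grip, 190 mm long, lying flat, on the bench and no part of the job; this point is half-way up its middle
- yellow_carton_mid (a point): yellow carton, 85 x 85 x 70 mm, on the bench and no part of the job; this point is half-way up its middle
- blue_carton_mid (a point): blue carton, 85 x 75 x 50 mm, on the bench and no part of the job; this point is half-way up its middle
- bearing_mid (a point): steel ball bearing lying flat, 62 mm diameter, 16 mm thick, on the bench and no part of the job; this point is half-way up its middle

How it is judged:
By the outcome, as a careful person would: the job done as asked, in the order asked, and still so for the second after the job is handed in, while the arm keeps its last pose, push and grip.
It also fails if it takes over 50 s, if anything falls off the work surface, if the arm or the gripper's body presses on something with over 40 N, if the wrist force passes 120 N, or if a joint passes its speed limit or range.

## Working session

There is one attempt and no reset: what is moved stays moved. The work goes in short steps, Python scripts to look and compute and a shell command to move; the robot and the scene stay as the last step left them, time stands still between calls to the robot, and variables do not carry over. Pictures are saved under pics/ and viewed, at most 11 in all, crops included, and the job is handed in when it is done.

```bash
ls; mkdir -p pics
cat > h.py <<'E'
import numpy as np, cv2
from scipy.spatial.transform import Rotation as R
from plant import get_state, read_camera
def K(c):
    f=210/np.tan(np.radians(c['vfov'])/2)
    return np.array([[f,0,c['cx']],[0,f,c['cy']],[0,0,1.]]), np.array([c['k1'],0,0,0.])
def rays(c,uv):
    k,d=K(c); p=cv2.undistortPoints(np.float64(uv).reshape(-1,1,2),k,d).reshape(-1,2)
    return np.c_[p,np.ones(len(p))]
def onplane(c,uv,z):
    r=R.from_quat(c['orientation']).apply(rays(c,uv)); o=np.array(c['origin'])
    return o+r*((z-o[2])/r[:,2])[:,None]
def cloud(c):
    z=c['range_z']; v,u=np.mgrid[:420,:560]
    r=rays(c,np.c_[u.ravel(),v.ravel()])*z.reshape(-1,1)
    return (R.from_quat(c['orientation']).apply(r)+np.array(c['origin'])).reshape(420,560,3)
E
python3 - <<'E'
from h import *
import pickle
for n in ["scene","side","wrist"]:
    c=read_camera(n); cv2.imwrite(f"pics/{n}0.png",c['frame']); pickle.dump(c,open(n+'0.pkl','wb'))
    print(n,c['origin'],c['orientation'],c['vfov'],c['k1'])
cv2.imwrite('pics/both0.png',cv2.resize(np.hstack([cv2.imread('pics/scene0.png'),cv2.imread('pics/side0.png')]),(800,300)))
print(get_state())
E
```

```text
pics
scene [1.38349224 0.57823041 0.82110667] [ 0.40786894  0.7889395  -0.40334458 -0.2202965 ] 55.85048297470021 -0.09721718486960684
side [0.29893956 0.76786495 1.08772745] [-0.14009568  0.92809257 -0.34106282  0.05189922] 55.82087246037103 0.033956566704937755
wrist [0.67459902 0.07763552 0.37165482] [ 9.88167428e-01 -3.81131853e-04 -1.04010500e-03  1.53375052e-01] 64.53125518537396 -0.07067041638158073
{'time': 0.15, 'qpos': array([-1.50008930e-01,  2.86993570e-01,  1.57783290e+00,  6.88253423e-06,
        1.27856907e+00, -1.50041310e-01]), 'dq': array([-0.00156361, -0.00084842, -0.00375823, -0.00167628, -0.0002361 ,
        0.00096701]), 'joint_efforts': array([ 7.91554030e-04, -4.06602967e+01, -2.93140125e+01, -8.94972595e-05,
        3.96185191e-03, -2.97825103e-06]), 'eef_pos': array([6.74500712e-01, 1.00691408e-04, 2.30248215e-01]), 'tcp_rot': array([ 7.07095749e-01,  7.07117239e-01, -5.32335394e-04, -7.27482666e-04]), 'contact_force': array([0.55989797, 0.18159596, 0.68757852]), 'wrist_torque': array([ 0.02037472, -0.00648045, -0.00992901]), 'finger_force': 0.0, 'opening': 0.9977431284985889}
```

View pics/scene0.png

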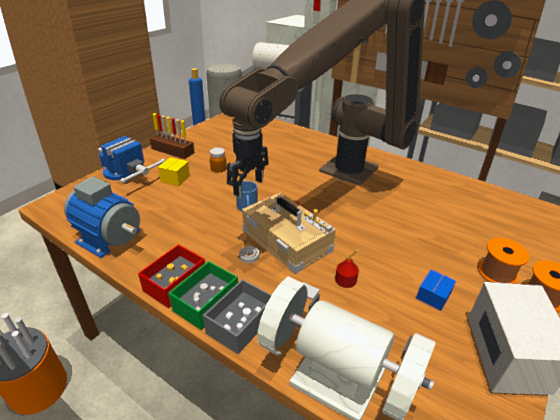

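View pics/side0.png

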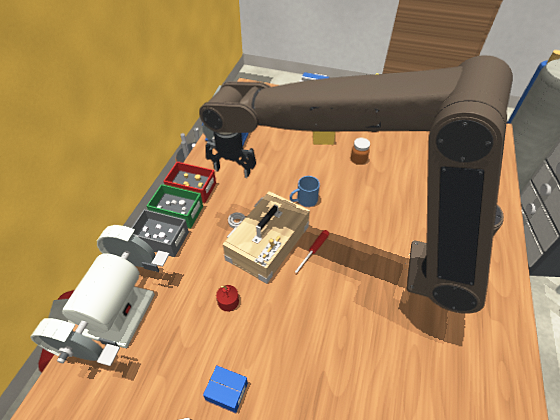

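Scene: the case is near (290,230) with the black handle at (288,207), mug behind at (247,195), bearing at (250,254), oiler at (346,273). Side: case at (267,237), handle at (267,216), bolt hardware near (270,250), screwdriver at (312,250).

Run:
```python
from h import *
import pickle
S=pickle.load(open('scene0.pkl','rb'));D=pickle.load(open('side0.pkl','rb'))
a=cv2.resize(S['frame'][175:275,235:345],None,fx=3.6,fy=3.6,interpolation=2)
b=cv2.resize(D['frame'][185:285,215:325],None,fx=3.6,fy=3.6,interpolation=2)
cv2.imwrite('pics/crop1.png',np.hstack([a,b]))
for n,c,win in (('scene',S,(175,275,235,345)),('side',D,(185,285,215,325))):
    P=cloud(c); f=c['frame'].astype(int); m=np.zeros((420,560),bool); m[win[0]:win[1],win[2]:win[3]]=1
    top=m&(abs(P[...,2]-.089)<.006)&(f[...,2]>f[...,0]+25)
    r=cv2.minAreaRect(np.float32(P[top][:,:2]*1000)); print(n,'top',top.sum(),r, cv2.boxPoints(r).round().tolist())
    h=m&(P[...,2]>.12)&(P[...,2]<.15)&(f.max(2)<70)
    q=P[h]; print('handle',h.sum(), cv2.minAreaRect(np.float32(q[:,:2]*1000)), q[:,2].min(),q[:,2].max())
    k=m&(P[...,2]>.110)&(P[...,2]<.14)&(f.max(2)>=90)
    vs,us=np.nonzero(k)
    for z in zip(us,vs,P[k].round(3).tolist()): print(z) if k.sum()<60 else None
    print(k.sum())
```

```text
scene top 2204 ((542.0745239257812, 13.366043090820312), (342.1237487792969, 168.08839416503906), 76.17095184326172) [[420.0, -133.0], [583.0, -173.0], [665.0, 159.0], [501.0, 200.0]]
handle 172 ((553.8268432617188, 50.302913665771484), (92.98605346679688, 15.91611385345459), 74.50277709960938) 0.12407865689985742 0.149656088017191
78
side top 2788 ((553.84130859375, 52.458709716796875), (263.3224182128906, 169.3935546875), 74.73440551757812) [[437.0, -52.0], [601.0, -97.0], [670.0, 157.0], [507.0, 202.0]]
handle 148 ((548.5673828125, 50.964317321777344), (92.0460205078125, 15.830182075500488), 74.80650329589844) 0.12862817068426802 0.1488340895361926
61
```

View pics/crop1.png

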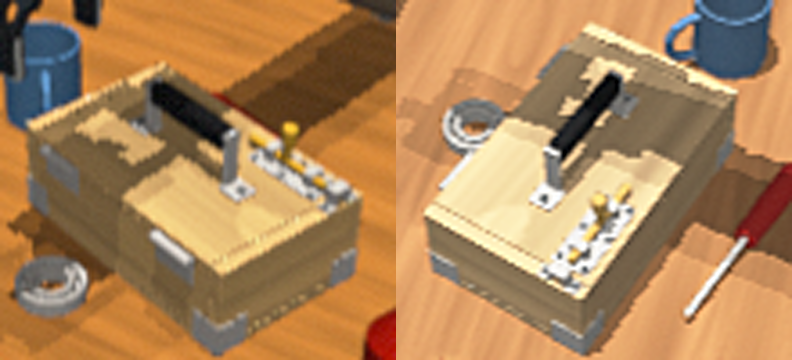

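The crops show the keeper end at world +y (near the side camera), bolt on the robot side; knob at scene ≈(315,212), side ≈(271,242).

Run:
```python
from h import *
import pickle
S=pickle.load(open('scene0.pkl','rb'));D=pickle.load(open('side0.pkl','rb'))
ex=np.array([.9646,-.2639]);ey=np.array([.2639,.9646])
H=np.array([.551,.0507])
for n,c,uv in (('scene',S,(315.5,211)),('side',D,(271.4,241.5))):
    f=c['frame']; hsv=cv2.cvtColor(f,cv2.COLOR_BGR2HSV); 
    m=cv2.inRange(hsv,(18,150,90),(32,255,255)); 
    u,v=map(int,uv); 
    w=np.zeros_like(m); w[v-7:v+7,u-6:u+6]=255; m&=w
    vs,us=np.nonzero(m); print(n,m.astype(bool).sum(),us.mean(),vs.mean(),us.min(),us.max(),vs.min(),vs.max())
    for z,p in ((.123,uv),(.133,(us.mean(),vs.min()+1.5))):
        q=onplane(c,[p],z)[0]; d=q[:2]-H; print(z,q.round(4),'case',d@ex,d@ey)
    P=cloud(c); q=P[m>0]; q=q[(q[:,2]>.11)&(q[:,2]<.14)]; print('depth',q.mean(0),(q[:,:2].mean(0)-H)@np.c_[ex,ey])
s=get_state();r=R.from_quat(s['tcp_rot']).as_matrix();print(r.round(3))
```

```text
scene 36 314.97222222222223 212.16666666666666 312 318 208 217
0.123 [0.5076 0.1232 0.123 ] case -0.06100820360741518 0.058428303993805934
0.133 [0.5143 0.1244 0.133 ] case -0.05482631873681422 0.06144630733876463
depth [0.5169597  0.12649689 0.12636986] [-0.05283807  0.06413044]
side 10 271.4 244.2 270 273 242 247
0.123 [0.5122 0.1265 0.123 ] case -0.05747928818210984 0.06290994786887541
0.133 [0.5078 0.1399 0.133 ] case -0.06521407432117715 0.07468448266238402
depth [0.51100471 0.13208788 0.12440537] [-0.06005772  0.06795199]
[[-0.     1.    -0.002]
 [ 1.     0.     0.   ]
 [ 0.    -0.002 -1.   ]]
```

```bash
python3 -m crank '[[[25,-42,0],4,255],[[50,-84,0],8,255],[[75,-126,0],12,255],[[94,-168,0],15.3,255],[[94,-168,0],15.3,255],[[94,-168,0],15.3,255],[[94,-168,0],15.3,255],[[94,-168,0],15.3,255]]' 40
python3 - <<'E'
from h import *
import pickle
c=read_camera('wrist'); pickle.dump(c,open('wrist1.pkl','wb')); cv2.imwrite('pics/wrist1.png',c['frame'])
s=get_state(); print(s['eef_pos'],s['opening'],s['contact_force'])
k,d=K(c)
for z in (.11,.133): 
  print(cv2.projectPoints(R.from_quat(c['orientation']).inv().apply(np.array([[.5143,.125,z],[.551,.0507,.145]])-c['origin']),np.zeros(3),np.zeros(3),k,d)[0].reshape(-1,2))
E
```

```text
time: 0.95
eef_pos: [0.5083, 0.0934, 0.2317]
tcp_rot: [0.795, 0.606, 0.0, 0.0]
contact_force: [0.5, 0.2, 0.4]
opening: -0.001
finger_force: 0.0
[0.50820455 0.09341105 0.23157291] 0.0017479137821492078 [-0.34504575 -0.47582013 -0.39299657]
[[274.48046126 163.07687802]
 [347.31644726 252.66108432]]
[[274.20840877 168.47219387]
 [347.31644726 252.66108432]]
```

View pics/wrist1.png

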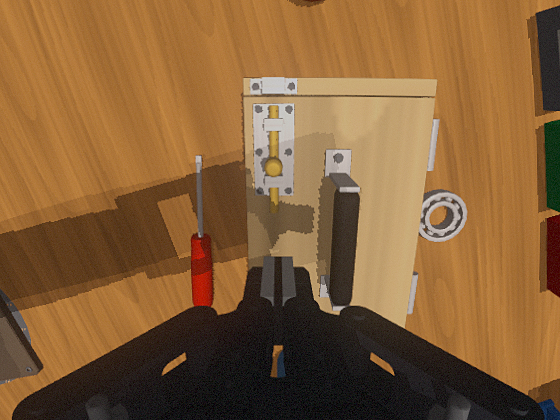

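The knob top shows at (274,167), exactly where predicted; the shut fingers are in line behind it (tips at ≈(278,257)), bolt clearly drawn back from the keeper at (273,86). Handle grip runs (345,185)–(341,305).

```bash
python3 - <<'E'
from h import *
import pickle
c=pickle.load(open('wrist1.pkl','rb')); s=get_state()
ex=np.array([.9646,-.2639]);ey=np.array([.2639,.9646]);H=np.array([.551,.0507])
def show(n,uv,z):
    q=onplane(c,[uv],z)[0]; d=q[:2]-H; t=q[:2]-s['eef_pos'][:2]; print(n,q.round(4),'case',(d@ex).round(4),(d@ey).round(4),'rel tcp',(t@ex).round(4),(t@ey).round(4))
show('knob',(274,167.5),.133)
show('keeper',(273,86),.105)
for uv in ((245,80),(436,81),(246,97),(436,98)): show('top',uv,.089)
P=cloud(c);f=c['frame'].astype(int); m=(P[...,2]>.135)&(P[...,2]<.152)&(f.max(2)<110);m[:,:315]=0;m[:,370:]=0;m[312:]=0
q=P[m];print(m.sum(),cv2.minAreaRect(np.float32(q[:,:2]*1000)),q[:,2].mean())
E
python3 -m crank '[[[0,0,40],0,255],[[0,0,80],0,255],[[0,0,105],0,255],[[0,0,119],0,255],[[0,0,119],0,255]]'
```

```text
knob [0.5143 0.1257 0.133 ] case -0.0552 0.0627 rel tcp -0.0026 0.0328
keeper [0.5289 0.1818 0.105 ] case -0.0559 0.1206 rel tcp -0.0034 0.0907
top [0.5084 0.1931 0.089 ] case -0.0787 0.1262 rel tcp -0.0261 0.0963
top [0.6592 0.1525 0.089 ] case 0.0775 0.1267 rel tcp 0.13 0.0968
top [0.5054 0.1803 0.089 ] case -0.0782 0.1129 rel tcp -0.0257 0.083
top [0.6572 0.1391 0.089 ] case 0.0791 0.1133 rel tcp 0.1316 0.0834
2586 ((549.7078247070312, 50.761878967285156), (102.9273910522461, 17.290456771850586), 74.45244598388672) 0.1426577090330481
time: 1.5
eef_pos: [0.5061, 0.0937, 0.1102]
tcp_rot: [0.795, 0.606, -0.002, -0.001]
contact_force: [-0.7, -0.0, 0.5]
opening: -0.001
finger_force: 0.0
```

```bash
python3 -m crank '[[[6,0,0],0,255],[[11,0,0],0,255],[[16,0,0],0,255],[[20,0,0],0,255],[[24,0,0],0,255],[[28,0,0],0,255],[[32,0,0],0,255],[[35,0,0],0,255],[[35,0,0],0,255]]'
python3 - <<'E'
from h import *
c=read_camera('wrist'); cv2.imwrite('pics/wrist2.png',c['frame'])
E
```

```text
time: 2.4
eef_pos: [0.5162, 0.1283, 0.1122]
tcp_rot: [0.795, 0.607, 0.0, -0.0]
contact_force: [0.2, -0.5, 0.0]
opening: -0.002
finger_force: 0.1
```

View pics/wrist2.png

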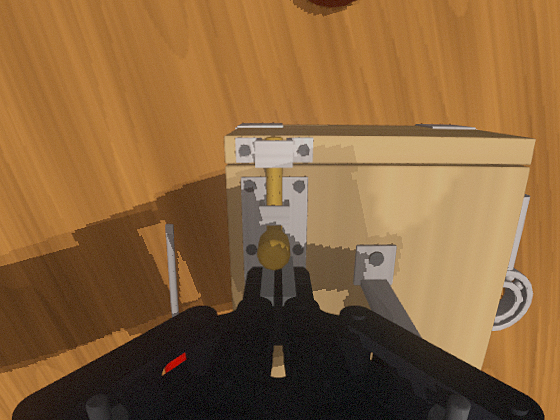

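The bolt's tip has entered the keeper (274,150); knob at (275,247), pushed by the fingers. Continue gently to the stop.

```bash
python3 -m crank '[[[1,0,0],0,255],[[2,0,0],0,255],[[3,0,0],0,255],[[4,0,0],0,255],[[4,0,0],0,255]]'; python3 -m crank '[[[1,0,0],0,255],[[2,0,0],0,255],[[2,0,0],0,255]]';python3 -m crank '[[[1,0,0],0,255],[[2,0,0],0,255],[[2,0,0],0,255]]'
```

```text
time: 2.95
eef_pos: [0.5172, 0.1315, 0.1121]
tcp_rot: [0.795, 0.607, -0.0, 0.0]
contact_force: [-1.4, -2.4, -1.0]
opening: -0.001
finger_force: 1.7
time: 3.25
eef_pos: [0.5178, 0.1338, 0.1122]
tcp_rot: [0.795, 0.607, 0.0, -0.0]
contact_force: [0.2, -2.9, -1.5]
opening: -0.004
finger_force: 1.4
time: 3.55
eef_pos: [0.5182, 0.1358, 0.1122]
tcp_rot: [0.795, 0.607, -0.0, -0.0]
contact_force: [-0.3, -2.3, -1.5]
opening: 0.0
finger_force: 1.2
```

```bash
python3 -m crank '[[[1,0,0],0,255],[[1,0,0],0,255],[[1,0,0],0,255]]'; python3 -m crank '[[[1,0,0],0,255],[[1,0,0],0,255],[[1,0,0],0,255]]'
python3 - <<'E'
from h import *
import pickle
c=read_camera('wrist'); cv2.imwrite('pics/wrist3.png',c['frame']); pickle.dump(c,open('wrist3.pkl','wb'))
S=read_camera('side')
ex=np.array([.9646,-.2639]);ey=np.array([.2639,.9646]);H=np.array([.551,.0507])
a=c['frame'][90:300,200:420];b=S['frame'][185:285,215:325]
cv2.imwrite('pics/c3.png',np.hstack([cv2.resize(a,(420,400)),cv2.resize(b,(380,400))]))
E
```

```text
time: 3.85
eef_pos: [0.5185, 0.1366, 0.1123]
tcp_rot: [0.795, 0.607, 0.0, -0.0]
contact_force: [0.8, -2.4, -2.0]
opening: -0.005
finger_force: 1.1
time: 4.15
eef_pos: [0.5188, 0.1375, 0.1123]
tcp_rot: [0.795, 0.607, 0.0, -0.0]
contact_force: [-0.2, -2.2, -2.1]
opening: 0.0
finger_force: 1.2
```

View pics/wrist3.png

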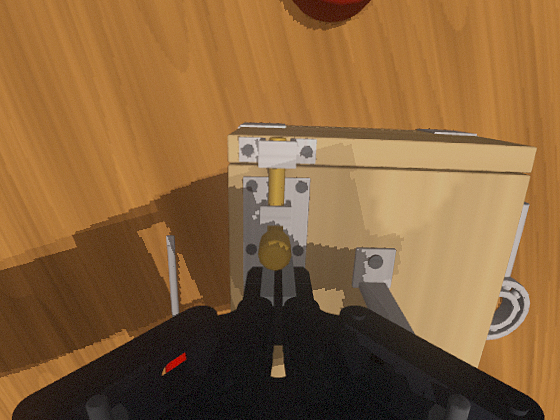

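Against the previous picture the keeper (278,152), loop (276,213) and knob (275,247) hardly moved in the image while the tool advanced 9 mm: the case itself slid a little. Check whether the bolt is at its stop.

Run:
```python
from h import *
import pickle
ex=np.array([.9646,-.2639]);ey=np.array([.2639,.9646]);H=np.array([.551,.0507])
c1=pickle.load(open('wrist1.pkl','rb'));c3=pickle.load(open('wrist3.pkl','rb'))
for c,pts in ((c1,dict(knob=(274,167.5,.133),keep=(273,86,.105),seam=(273,97,.089),loop=(274,125,.104),bl=(260,190.5,.091),tl=(260,109.5,.091),tr=(288,109.5,.091))),
            (c3,dict(knob=(274,243,.133),keep=(278,152,.105),seam=(276,166,.089),loop=(276,213,.104),bl=(252,250,.091),tl=(250,187,.091),tr=(302,187,.091),cornL=(229,163,.089),cornR=(534,174,.089)))):
    for n,(u,v,z) in pts.items():
        q=onplane(c,[(u,v)],z)[0]; d=q[:2]-H; print(n,q.round(4),(d@ex*1000).round(1),(d@ey*1000).round(1))
```

```text
knob [0.5143 0.1257 0.133 ] -55.2 62.7
keep [0.5289 0.1818 0.105 ] -55.9 120.6
seam [0.5266 0.1744 0.089 ] -56.2 112.8
loop [0.5217 0.1534 0.104 ] -55.3 91.3
bl [0.4945 0.102  0.091 ] -68.0 34.6
tl [0.5137 0.1677 0.091 ] -66.8 103.0
tr [0.5358 0.1616 0.091 ] -43.9 102.9
knob [0.5239 0.162  0.133 ] -55.5 100.2
keep [0.5339 0.1923 0.105 ] -53.9 132.1
seam [0.5305 0.1837 0.089 ] -54.9 122.8
loop [0.5253 0.1646 0.104 ] -54.9 103.0
bl [0.5061 0.1437 0.091 ] -67.9 77.9
tl [0.5151 0.1772 0.091 ] -68.0 112.5
tr [0.5404 0.1702 0.091 ] -41.8 112.5
cornL [0.5082 0.1914 0.089 ] -78.4 124.4
cornR [0.6608 0.1445 0.089 ] 81.1 119.5
```

View pics/c3.png

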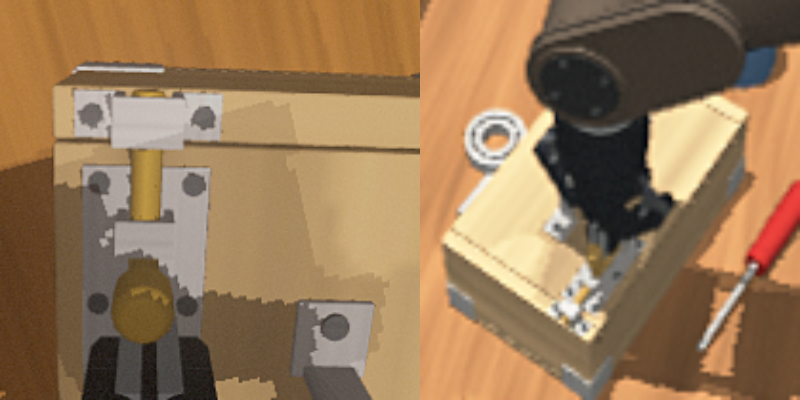

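```bash
python3 -m crank '[[[-10,0,0],0,255],[[-14,0,-10],0,255],[[-14,0,-50],0,255],[[-14,0,-95],0,255],[[-40,15,-130],0,120],[[-75,35,-130],0,120],[[-75,35,-130],0,120],[[-75,35,-130],0,120],[[-75,35,-130],0,120]]'
python3 - <<'E'
from h import *
import pickle
c=read_camera('wrist'); cv2.imwrite('pics/wrist4.png',c['frame']); pickle.dump(c,open('wrist4.pkl','wb'))
P=cloud(c);f=c['frame'].astype(int); m=(P[...,2]>.137)&(P[...,2]<.15)&(f.max(2)<110);m[:,:200]=0;m[:,400:]=0
n,l,st,ce=cv2.connectedComponentsWithStats(m.astype(np.uint8))
for i in range(1,n):
    if st[i,4]>150: q=P[l==i]; print(st[i],cv2.minAreaRect(np.float32(q[:,:2]*1000)),q[:,2].mean())
print(get_state()['eef_pos'])
E
```

```text
time: 5.15
eef_pos: [0.5323, 0.0564, 0.2421]
tcp_rot: [0.795, 0.607, -0.0, -0.001]
contact_force: [-0.0, -0.5, -1.2]
opening: 0.531
finger_force: 0.0
[ 287  138   27  122 2644] ((549.5033569335938, 57.28416442871094), (96.78826904296875, 17.110158920288086), 72.96817016601562) 0.14286911797603663
[0.53227466 0.05664571 0.24188925]
```

View pics/wrist4.png

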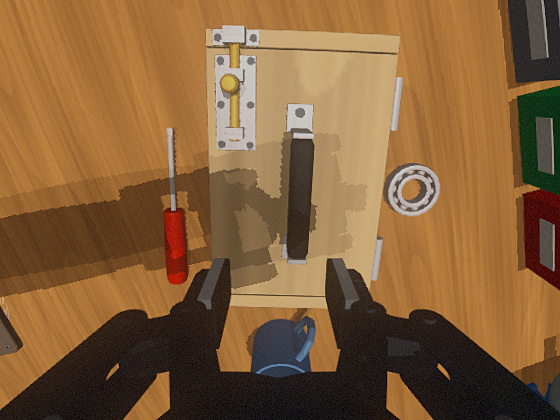

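Run:
```python
from h import *
import pickle
a=np.radians(73.0);ey=np.array([np.cos(a),np.sin(a)]);ex=np.array([ey[1],-ey[0]]);H=np.array([.5500,.0575])
c=pickle.load(open('wrist4.pkl','rb'))
for n,u,v,z in (('knobtop',230,84,.133),('keep',233,35,.105),('plT',236,56,.091),('plB',236,150,.091),('loopF',237,74,.104),('loopB',234,133,.104),('seamL',208,46,.089),('seamR',397,53,.089),('farL',207,30,.089),('farR',399,38,.089),('nearL',205,306,.089)):
    q=onplane(c,[(u,v)],z)[0]; d=q[:2]-H; print(n,q.round(4),(d@ex*1000).round(1),(d@ey*1000).round(1))
cv2.imwrite('pics/k4.png',cv2.resize(c['frame'][15:160,190:310],None,fx=4,fy=4,interpolation=2))
t=H-get_state()['eef_pos'][:2]; b=np.radians(74.7); print('tool shift',t@[np.cos(b),np.sin(b)],t@[np.sin(b),-np.cos(b)])
```

```text
knobtop [0.5234 0.1536 0.133 ] -53.5 84.1
keep [0.5331 0.19   0.105 ] -54.9 121.8
plT [0.5298 0.177  0.091 ] -54.3 108.4
plB [0.507  0.1034 0.091 ] -54.6 31.4
loopF [0.5276 0.1619 0.104 ] -51.9 93.3
loopB [0.5116 0.1185 0.104 ] -54.6 47.1
seamL [0.5097 0.1911 0.089 ] -77.5 116.0
seamR [0.6588 0.1453 0.089 ] 78.4 115.8
farL [0.5128 0.2029 0.089 ] -78.1 128.2
farR [0.6626 0.1563 0.089 ] 78.8 127.4
nearL [ 0.4271 -0.0409  0.089 ] -88.7 -130.1
tool shift 0.0055012488635899125 0.01687168370072536
```

View pics/k4.png

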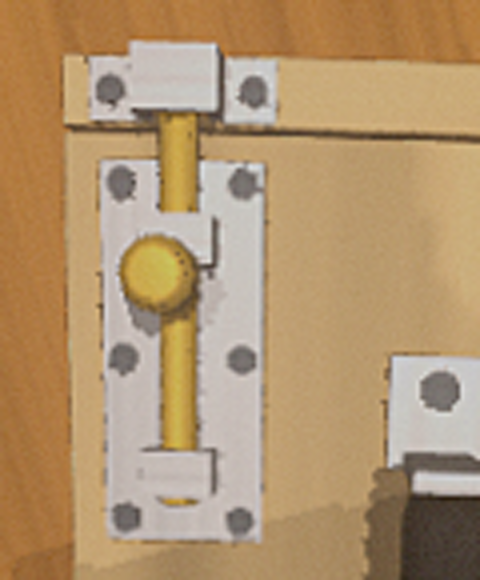

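Knob (158,272 in crop) sits against the front loop (≈(180,240)), 14–15 mm ahead of mid-span of the two loops, tip in the keeper: the bolt is home. Now the handle.

```bash
python3 -m crank '[[[5.5,17,0],1.7,120],[[5.5,17,0],1.7,120],[[5.5,17,40],1.7,120],[[5.5,17,80],1.7,120],[[5.5,17,110],1.7,120],[[5.5,17,129],1.7,120],[[5.5,17,129],1.7,120],[[5.5,17,129],1.7,120]]'
python3 - <<'E'
from h import *
c=read_camera('wrist'); cv2.imwrite('pics/wrist5.png',c['frame'])
E
```

```text
time: 6.0
eef_pos: [0.5504, 0.0572, 0.1134]
tcp_rot: [0.804, 0.595, -0.0, -0.0]
contact_force: [0.6, -0.0, 0.5]
opening: 0.53
finger_force: 0.0
```

View pics/wrist5.png

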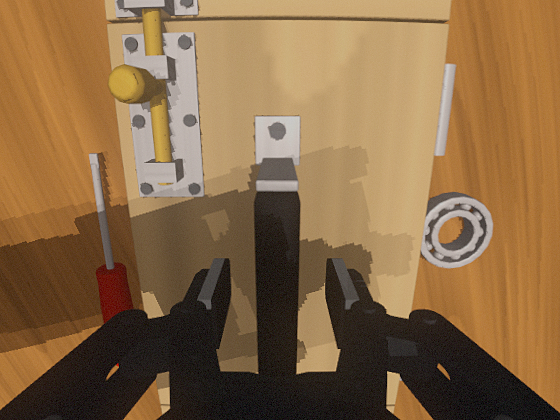

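The grip (278,280) lies centred and parallel between the open pads (215 and 342). Close.

```bash
python3 -m crank '[[[0,0,0],0,255],[[0,0,0],0,255],[[0,0,0],0,255],[[0,0,0],0,255],[[0,0,0],0,255],[[0,0,0],0,255]]' 100; python3 -m crank '[[[0,0,-2],0,255],[[0,0,-5],0,255],[[0,0,-9],0,255],[[0,0,-14],0,255],[[0,0,-20],0,255],[[0,0,-20],0,255]]'
```

```text
time: 6.65
eef_pos: [0.5511, 0.0569, 0.1152]
tcp_rot: [0.804, 0.595, 0.0, 0.0]
contact_force: [-3.2, 0.3, 5.7]
opening: 0.183
finger_force: 98.4
time: 7.25
eef_pos: [0.5512, 0.0566, 0.1341]
tcp_rot: [0.804, 0.595, 0.001, 0.001]
contact_force: [0.5, -0.1, -8.3]
opening: 0.181
finger_force: 97.7
```

```bash
python3 -m crank '[[[0,0,-8],0,255],[[0,0,-22],0,255],[[0,0,-38],0,255],[[0,0,-54],0,255],[[0,0,-70],0,255],[[0,0,-84],0,255],[[0,0,-94],0,255],[[0,0,-100],0,255],[[0,0,-100],0,255],[[0,0,-100],0,255]]'; python3 -m crank '[[[0,0,0],0,255],[[0,0,0],0,255],[[0,0,0],0,255],[[0,0,0],0,255],[[0,0,0],0,255]]'
python3 - <<'E'
from h import *
w=read_camera('wrist');c=read_camera('side'); d=read_camera('scene')
cv2.imwrite('pics/end.png',np.vstack([np.hstack([cv2.resize(w['frame'],(400,300)),cv2.resize(d['frame'],(400,300))]),np.hstack([cv2.resize(d['frame'][130:310,200:380],(400,300)),cv2.resize(c['frame'][130:310,190:370],(400,300))])]))
# level: plane fit to lid top
for n,x in (('w',w),('scene',d),('side',c)):
    P=cloud(x);f=x['frame'].astype(int)
    m=(abs(P[...,2]-.209)<.018)&(f[...,2]>f[...,0]+30)&(abs(P[...,0]-.55)<.12)&(abs(P[...,1]-.057)<.16)
    q=P[m]; A=np.c_[q[:,:2],np.ones(len(q))]
    for _ in range(4):
        s=np.linalg.lstsq(A,q[:,2],rcond=None)[0]; k=abs(A@s-q[:,2])<.003; A,q=A[k],q[k]
    print(n,len(q),'slopes deg',np.degrees(s[:2]).round(2),'z',s@[.5512,.0566,1])
s=get_state();print(s['time'],s['eef_pos'],s['wrist_torque'],abs(s['dq']).max(),s['finger_force'],s['opening'])
E
```

```text
time: 8.25
eef_pos: [0.5503, 0.0567, 0.2326]
tcp_rot: [0.804, 0.595, -0.001, -0.0]
contact_force: [-0.5, -0.2, -9.8]
opening: 0.181
finger_force: 98.1
time: 8.75
eef_pos: [0.5507, 0.0567, 0.2332]
tcp_rot: [0.804, 0.595, -0.0, -0.0]
contact_force: [-0.5, 0.1, -8.2]
opening: 0.18
finger_force: 98.1
w 70202 slopes deg [-0.05 -0.08] z 0.20584658854874732
scene 1628 slopes deg [0.52 0.15] z 0.2062654131160187
side 2290 slopes deg [ 0.18 -0.13] z 0.20695844017022877
8.9 [0.55067326 0.05667314 0.2333319 ] [-0.03084522  0.00351776  0.01004959] 0.0035832989230797038 98.11102867126465 0.18233663885479878
```

View pics/end.png

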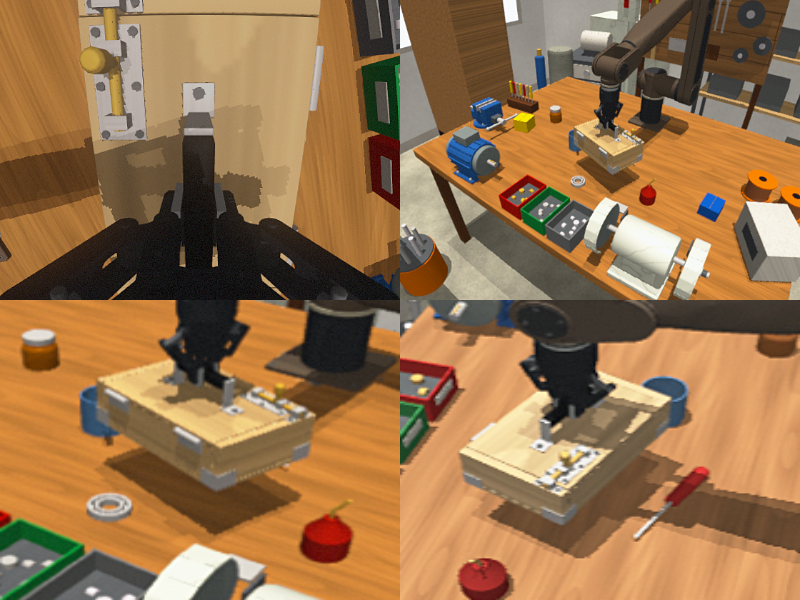

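The case hangs level (within 0.2–0.5°), about 118 mm up, lid shut and bolt home; the other things are undisturbed.

```bash
python3 -c "
from plant import ctrl
print(ctrl.sign_off())"
```

```text
the job is handed in; nothing more can be done
None
```

The job is handed in: the bolt is home in its keeper, and the arm is holding the case still and level by its handle, about 118 mm above the bench, with the other things untouched, though pushing the bolt to its stop slid the case roughly 1 cm or less and turned it just under 2°.

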